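# Set two ceramic balls in their dimples and hook the dust hood on

## Task

Put the micrometer's white ceramic setting balls away: gently roll each one out of the tray's gutter into the dimple of its own size, large in large and small in small, only nudging it along, for the lapped balls must not be pinched, pressed, knocked or dropped. Then, holding the clear dust hood tilted with its far edge up, hook its two tabs under the tray's near lip and swing the far edge down, without bumping the balls, until the hood sits flat on the tray, in front of and between the two corner blocks. Let go of it, and leave the tools round about where they lie.

Things in the scene. Friction and masses are not known exactly. Their poses are not given: they have to be found in the camera images.
- tray: grey plastic tray, fixed to the bench. Origin on the bench; plate from x = -76 to +86 mm, y = +-96 mm, 16 mm thick; its flat top is the deck. x points from the lip to the gutter (roughly away from the robot), z up. Seated hood: centre at x = -7 mm, y = 0, about 3 mm of play each way. Between gutter and dimples the deck is flat and open for |y| below 72 mm
- lip_edge (a point): middle of the lower free edge of the aluminium lip that runs along the tray's whole near edge, at x = -56, y = 0, z = 26 mm in the tray's frame: the lip reaches from here back to x = -76 mm, with a gap 10 mm high between it and the deck; an upright closes the gap from x = -70 to -76 mm. The lip is 4 mm thick. Axes as the tray's
- gutter (a point): middle of the drip gutter at deck level: a slot along the tray's y, 14 mm wide, 6 mm deep, ends at |y| = 80 mm; at x = 68, y = 0, z = 16 mm in the tray's frame. The deck goes on 11 mm beyond it. Axes as the tray's
- block_l (a point): middle of the top of the left aluminium corner block, 12 mm above the deck, at x = 41, y = +84 mm in the tray's frame. L-shaped: the leg behind the hood spans x = 37 to 45, |y| = 72 to 96 mm, the leg beside it x = 21 to 41, |y| = 87 to 95 mm. Axes as the tray's
- block_r (a point): middle of the top of the right corner block, mirror image of the left one, at x = 41, y = -84 mm in the tray's frame
- pocket_large (a point): middle of the mouth of the large dimple (26 mm across the mouth, level with the deck), at x = -5, y = +36, z = 16 mm in the tray's frame; the seated large ball sits on the mouth's edge, its centre about 12 mm above this point. Axes as the tray's.
- pocket_small (a point): middle of the mouth of the small dimple (20 mm across the mouth, level with the deck), at x = -5, y = -36, z = 16 mm in the tray's frame; the seated small ball's centre is about 9.7 mm above this point. Axes as the tray's.
- ball_large_center (a point): centre of the larger polished white ceramic ball, 36 mm across, about 95 g, slippery (friction 0.2). It starts at rest in the gutter on either side, sunk 1.4 mm below the deck; it rolls on the deck, soon stops when no longer pushed, and drops to the middle of its dimple by itself once its centre is past the mouth's edge. Up to 10 N from the gripper does it no harm
- ball_small_center (a point): centre of the smaller white ceramic ball, 28 mm in diameter, about 50 g, which starts at rest in the gutter at the other side, sunk 1.9 mm below the deck; it behaves like the larger one
- hood_bar (a point): centre of the aluminium grip bar on the dust hood: bar 12 mm thick (x), 60 long (y), 24 high. The hood: loose clear box open below, 0.2 kg, 82 (x) x 168 (y) x 41 mm without the bar, walls 3 mm; this point is 53 mm above its lower edge. Hood's x points to the edge without tabs (far edge once on the tray), z up. Starts upright on the bench right of the tray. Seated: 69 mm above the bench
- tab_l (a point): tip of the hood's left tab, at its underside: x = -59, y = +45, z = -53 mm from hood_bar in the hood's axes. The tab is a flat aluminium tongue 24 mm wide (y), 3 mm thick, that stands out 18 mm from the near wall's lower edge, its underside level with that edge. Seated: tip near x = -66 mm in the tray's frame. Axes as the hood's
- tab_r (a point): tip of the hood's right tab, at its underside: x = -59, y = -45, z = -53 mm from hood_bar; otherwise as the left tab
- ball_large: the larger ball as a solid (its origin turns with it: use ball_large_center)
- ball_small: the smaller ball as a solid (its origin turns with it: use ball_small_center)
- hood: the dust hood; origin at the middle of its lower edge, 53 mm below hood_bar
- thread_tape: bystander: roll of thread tape, 54 mm across, 16 mm high, lying flat; origin under its middle
- brass_drift: bystander: brass drift punch, 104 mm long, 13 mm thick, lying; origin under its middle
- black_key: bystander: black hexagon key, 88 x 31 x 6 mm, lying; origin under its middle
Not all that is in view belongs to the job. Leave any yellow look-alike of the ball_large alone.

How it is judged (in metres and radians):
On the way, in this order (a step that is already met when the one before it is completed fails the run):
1. both balls rest in the dimples of their own size (horizontal distance between ball_large_center and pocket_large below 0.004 m and z of ball_large_center in the frame of pocket_large below 0.015 m and horizontal distance between ball_small_center and pocket_small below 0.004 m and z of ball_small_center in the frame of pocket_small below 0.012 m), for 0.2 s.
2. both tabs are under the lip while the hood is still tilted, far edge up (x of tab_l in the frame of tray between -0.075 and -0.059 m and x of tab_r in the frame of tray between -0.075 and -0.059 m and z of tab_l in the frame of tray between 0.013 and 0.024 m and z of tab_r in the frame of tray between 0.013 and 0.024 m and angle between hood_bar's own z axis and vertical above 0.1 rad), for 0.1 s.
At the end, for the whole second after the job is handed in: Each ball rests in the dimple of its own size (centre within 4 mm of its middle, sunk in); the hood sits flat on the tray (height within 2 mm, tilt under 0.03 rad), square within 0.08 rad, within 6 mm of the tray's midline, both tab tips at least 3 mm under the lip (all of step 1 and x of each of tab_l, tab_r in the frame of tray below -0.059 m and z of hood_bar in the frame of tray between 0.067 and 0.071 m and angle between hood_bar's own z axis and vertical below 0.03 rad and angle between the x axis of hood_bar and the x axis of tray, either way round below 0.08 rad and y of hood_bar in the frame of tray between -0.006 and 0.006 m); the robot touches nothing.
It fails at once if a ball is pinched or pressed by the fingers with more than 10 N (contact force between the fingers and ball_large above 10 N or contact force between the fingers and ball_small above 10 N).
It fails at once if a ball strikes the tray with more than 15 N, as when it is dropped or knocked (contact force between tray and ball_large above 15 N or contact force between tray and ball_small above 15 N).
It fails at once if a ball falls off the tray (height (world z) of ball_large_center below 0.024 m or height (world z) of ball_small_center below 0.021 m).
It fails at once if the balls are knocked together, or a ball is struck by the hood, with more than 5 N (contact force between any of ball_large, hood and ball_small above 5 N or contact force between hood and ball_large above 5 N).
It fails at once if a tool lying round about is moved by more than 15 mm (distance of any of thread_tape, brass_drift, black_key from where it was at the start of the episode above 0.015 m).
It also fails if it takes over 61 s, if anything falls off the work surface, if the arm or the gripper's body presses on something with over 40 N, if the wrist force passes 120 N, or if a joint passes its speed limit or range.

## Robot

A 6-joint arm with a two-finger parallel gripper is mounted at the origin on a cart in front of the work surface, level with it; the furniture and walls round the work are solid. World frame = base frame: x ahead of the robot, y to its left, z up, the work surface at z = 0. Lengths are in mm, angles in rad, forces in N, time in s.
With the tool pointing down it reaches from about 325 to 900 mm from the base axis. Payload 6.1 kg.
Tool frame: the origin (TCP) lies on the centre line of the jaws, within the pads' length; the fingertips stand 14 mm ahead of it and the grasp point (between the pads) lies 5 mm behind it (env.tip_extent is the distance from the TCP to the fingertips, in mm); x points along the fingers, z is the direction in which the jaws open and shut, and the axes are right-handed (so a half turn about x gives the same grasp; the last joint's range is limited). The gripper opens to 85 mm and grips with 20 to 120 N. Pads are 22 mm wide; open, the fingers measure 114 mm over their backs; the gripper's body (76 mm by 85 mm) begins 54 mm behind the grasp point. The pads swing forward as they close: fully open they stand 13 mm farther back than shut.
Start: joints at [-1.346, 0.22, 1.526, -0, 1.395, -0.126], TCP at [214.773, -586.931, 245.3] pointing down, gripper open.
Joint ranges: [-2.98, 2.98], [-0.91, 2.08], [0.09, 2.57], [-1.24, 4.39], [0.2, 2.65], [-2.68, 2.68]. Speed limits (rad/s): [2.57, 2.57, 3.01, 3.14, 3.14, 3.14].

## Interface

Orientations are given as [roll, pitch, yaw] about the fixed x, y, z axes, in that order (R = Rz(yaw) Ry(pitch) Rx(roll)).
In Python, from plant import env, vision, finder gives the robot as it stands.
- The arm moves only by the tool move_arm, never from a script. Its argument "steps" is a list of rows, each a list of 3 entries, a list of its own where there are three numbers: the shift along the tool's x, y, z in cm, then the turn about the tool's x in rad, then the finger opening in cm, from 0 to 8.54. In form: [[[x, y, z], turn, gripper], ...]. A call has exactly 8 rows; each row is the pose to reach, as a shift and turn from the pose commanded when the call began, along the tool's axes at that moment; what a row does not reach only later rows make up. A row lasts 1/12 s, in which the tool goes at most 41.7 mm and 7.16 degrees, less where a joint would pass 70% of its speed; a pose out of reach is approached as far as the arm can. A call with a gripper value outside its range is refused whole. The fingers move at their own pace and stop on an object; the grip force is fixed at half the most. Time passes only in rows, so rows that repeat a pose let the fingers close, or fill a call up. It gives the time, the measured TCP pose, the force and the opening at its end, in the units of the state.
- env.get_obs(): the state, without advancing time (a new reading comes with each control period).
- vision.capture(name): name is "side" or "top"; returns a dict with "pixels" (420x560x3 uint8, blue, green, red), "fx", "fy", "cx", "cy" (pixels), "D" ([k1, k2, p1, p2, k3] as OpenCV has them; the pictures are not rectified), "R" (3x3) and "t" (3): a world point X has camera coordinates R X + t. Camera axes: x right, y down, z forward; pixel columns grow to the right and rows downward; lengths in mm; the calibration is good to about 2 mm. A picture is of the moment at which its call begins. There is no depth.
- env.hand_in(): hands the job in, once; it reports no verdict.
Trained networks look in a picture, given as the dict that the camera call returned (one of the last four; its "shot" number tells which), for a name from the list of things; names that differ only in an ending like _2 or _b are one class to them, and where a whole thing is asked for, a point or a joint stands for the part that bears it (a point fixed in the world has none). Each returns a list of dicts, best first, with "confidence" (0 to 1); they miss things now and then, are a little off and sometimes report something else, mostly with a low value. They report only what shows in the picture. A call takes as long as a camera call. They do not tell look-alikes from the thing itself.
- finder.spot_in(name, picture): "extent" ([left, top, right, bottom] in pixels, round what is visible of it).
- finder.silhouettes(name, picture): "pixels" (420x560 bool, what is visible of it) and "extent" ([left, top, right, bottom] in pixels, round what is visible of it).
- finder.mark_of(name, picture): "position" ([column, row] in pixels: a listed point, or the origin of a listed thing).
The state is a dict: "time": time; "joint_positions": joint angles; "joint_velocities": joint speeds; "joint_efforts": joint torques, N m; "tcp_pos": TCP position; "tcp_rot": TCP orientation; "contact_force": force on the tool from outside, world axes, zero at the start; "wrist_torque": the same for the moment, N m; "opening": finger opening in mm.
Only numpy, scipy, OpenCV 4.12 (cv2) and the standard library are available. Lean on these libraries where they do the work, as an engineer would, in place of code of your own. Each camera call takes 0.05 s, during which the arm holds its last target. There are 200 camera calls.

## Working session

There is one attempt and no reset: what is moved stays moved. The work goes in short steps, Python scripts to look and compute and a tool call to move; the robot and the scene stay as the last step left them, time stands still between calls to the robot, and variables do not carry over. Pictures are saved under pics/ and viewed, about 8 in all and at most 12, crops included, and the job is handed in when it is done.

Besides the shell and the picture viewer there is one more tool, called after "Emit:" in YAML: its name, and indented under it one key for each argument. move_arm: Moves the arm, as the interface text tells. Its arguments: {"type":"object","properties":{"steps":{"type":"array","items":{"type":"array"}}},"required":["steps"]}

```bash
mkdir -p pics; ls; cat > h.py <<'E'
import numpy as np, cv2
from plant import env, vision, finder
from scipy.spatial.transform import Rotation as Ro
def K(c): return np.array([[c["fx"],0,c["cx"]],[0,c["fy"],c["cy"]],[0,0,1.]])
def ray(c,p):
    u=cv2.undistortPoints(np.array([[p]],float),K(c),np.array(c["D"],float))[0,0]
    R=np.array(c["R"]);t=np.array(c["t"]); return -R.T@t, R.T@np.array([u[0],u[1],1.])
def atz(c,p,z):
    o,d=ray(c,p); return o+d*(z-o[2])/d[2]
def tri(c1,p1,c2,p2):
    o1,d1=ray(c1,p1);o2,d2=ray(c2,p2)
    s=np.linalg.lstsq(np.c_[d1,-d2],o2-o1,rcond=None)[0]
    a=o1+d1*s[0];b=o2+d2*s[1]; return (a+b)/2,np.linalg.norm(a-b)
def proj(c,X):
    R=np.array(c["R"],float); return cv2.projectPoints(np.array(X,float).reshape(-1,3),cv2.Rodrigues(R)[0],np.array(c["t"],float),K(c),np.array(c["D"],float))[0][:,0]
E
python3 - <<'E'
from h import *
np.set_printoptions(precision=1,suppress=True)
S=vision.capture("side");T=vision.capture("top")
cv2.imwrite("pics/s0.png",S["pixels"]);cv2.imwrite("pics/t0.png",T["pixels"])
for n in ["lip_edge","gutter","block_l","block_r","pocket_large","pocket_small","ball_large_center","ball_small_center","hood_bar","tab_l","tab_r","tray","hood","thread_tape","brass_drift","black_key"]:
    a=finder.mark_of(n,S);b=finder.mark_of(n,T)
    print(n,[(np.round(x["position"]),round(x["confidence"],2)) for x in a[:2]],[(np.round(x["position"]),round(x["confidence"],2)) for x in b[:2]], *(tri(S,a[0]["position"],T,b[0]["position"]) if a and b else ()))
for c in (S,T): print(c["shot"], ray(c,(280,210)))
o=env.get_obs();print(o["time"],o["tcp_pos"],o["tcp_rot"],o["opening"])
E
```

```text
pics
lip_edge [(array([264., 283.]), 0.75), (array([234., 187.]), 0.61)] [(array([250., 255.]), 0.72), (array([250., 225.]), 0.46)] [ 447.1   18.1 -552.7] 90.26024599861448
gutter [(array([280., 190.]), 0.6), (array([286., 176.]), 0.52)] [(array([245., 193.]), 0.83), (array([261., 193.]), 0.65)] [548.3 -18.3  18.8] 8.175544423193086
block_l [(array([271., 161.]), 0.95), (array([271., 216.]), 0.83)] [(array([202., 212.]), 0.93), (array([286., 204.]), 0.74)] [515.   69.8  27.9] 1.5090067013079294
block_r [(array([271., 161.]), 0.95), (array([271., 216.]), 0.83)] [(array([202., 212.]), 0.93), (array([286., 204.]), 0.74)] [515.   69.8  27.9] 1.5090067013079294
pocket_large [(array([255., 180.]), 0.88)] [(array([229., 230.]), 0.93), (array([260., 195.]), 0.72)] [478.2  16.1  12.1] 1.9140055567804044
pocket_small [(array([255., 201.]), 0.59), (array([325., 257.]), 0.41)] [(array([265., 232.]), 0.88), (array([248., 228.]), 0.23)] [478.3 -58.6  18. ] 9.303538538036983
ball_large_center [(array([282., 175.]), 0.73), (array([315., 165.]), 0.6)] [(array([227., 196.]), 0.81), (array([202., 153.]
[... 748 characters left out ...]
268., 300.]), 0.77)] [(array([379., 209.]), 0.66)] [ 524.4 -301.3  -12.9] 7.420462525915849
thread_tape [(array([283., 189.]), 0.61), (array([318., 146.]), 0.56)] [(array([167., 152.]), 0.81), (array([400., 238.]), 0.16)] [ 609.9  166.8 -154.1] 133.4800519277673
brass_drift [(array([325., 257.]), 0.74), (array([282., 198.]), 0.43)] [(array([331., 149.]), 0.72)] [ 649.6 -199.2    1.8] 2.93638042120413
black_key [(array([332., 309.]), 0.58)] [(array([391., 144.]), 0.47)] [ 658.8 -325.4    6.2] 1.6873443741209682
1 (array([ 555.2, -670.3,  779. ]), array([-0. ,  0.6, -0.8]))
2 (array([ 463.6, -100.7,  901.8]), array([ 0.1,  0. , -1. ]))
1.7 [ 214.8 -586.9  245.3] [2.9 1.6 1.7] 85.85845184646489
```

```bash
python3 - <<'E'
import cv2
s=cv2.imread("pics/s0.png");t=cv2.imread("pics/t0.png")
cv2.imwrite("pics/s0c.png",cv2.resize(s[130:350,180:400],None,fx=2.7,fy=2.7,interpolation=cv2.INTER_CUBIC))
cv2.imwrite("pics/t0c.png",cv2.resize(t[125:275,150:430],None,fx=2.8,fy=2.8,interpolation=cv2.INTER_CUBIC))
E
```

```text
(no output)
```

View pics/s0c.png

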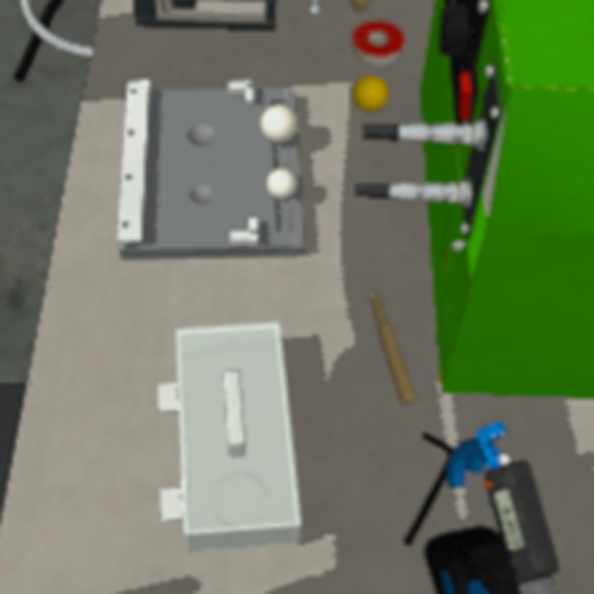

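View pics/t0c.png

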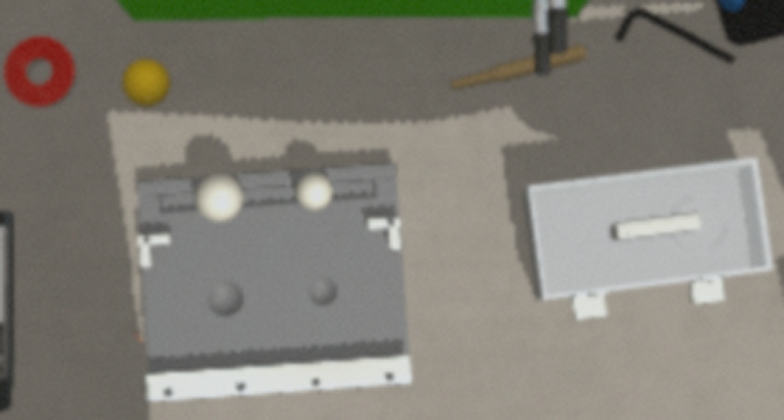

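```bash
cat > fit.py <<'E'
from h import *
from scipy.optimize import least_squares
TR={"block_l":(41,84,28),"block_r":(41,-84,28),"pl":(-5,36,16),"ps":(-5,-36,16)}
def blob(c,box,thr=150):
    x0,y0,x1,y1=box; p=c["pixels"][y0:y1,x0:x1].astype(int)
    m=((p.min(2)>thr)&(p.max(2)-p.min(2)<60)).astype(np.uint8)
    n,l,s,ce=cv2.connectedComponentsWithStats(m); i=1+np.argmax(s[1:,4]); return ce[i]+[x0,y0],s[i]
E
python3 - <<'E'
from fit import *
np.set_printoptions(precision=1,suppress=True)
S=vision.capture("side");T=vision.capture("top")
def fitpose(obs):
    # obs: list (cam, local xyz, pixel)
    def f(p):
        R=Ro.from_euler("z",p[2]).as_matrix(); r=[]
        for c,X,u in obs: r+=list(proj(c,R@np.array(X,float)+[p[0],p[1],0])[0]-u)
        return r
    q=least_squares(f,[490,-20 if obs[0][1][0]!=-59 else -300,0],x_scale=[10,10,.1],loss="soft_l1"); return q.x,q.fun.reshape(-1,2)
t=lambda x,y:(150+x/2.8-.3,125+y/2.8-.3); s=lambda x,y:(180+x/2.7-.3,130+y/2.7-.3)
tr=[(S,(41,84,28),(271,161)),(S,(41,-84,28),(271,216)),(T,(41,84,28),(202,212)),(T,(41,-84,28),(286,204)),
(S,(-5,36,16),(255,180)),(S,(-5,-36,16),(255,201)),(T,(-5,36,16),t(225,298)),(T,(-5,-36,16),t(322,291)),
(T,(-76,96,30),t(149,400)),(T,(-76,-96,30),t(411,383)),(T,(-56,96,30),t(147,375)),(T,(-56,-96,30),t(410,356)),
(S,(-76,-96,30),s(119,241)),(S,(-56,-96,30),s(141,243)),(S,(-76,96,30),s(127,81)),(S,(-56,96,30),s(149,81)),
(T,(68,80,16),t(161,203)),(T,(68,-80,16),t(376,187))]
for nm,o in (("both",tr),("S",[a for a in tr if a[0] is S]),("T",[a for a in tr if a[0] is T])):
    p,r=fitpose(o); print("tray",nm,p[:2],round(p[2],4)); 
    if nm=="both": print(r.T)
hd=[(T,(-59,45,0),t(590,317)),(T,(-59,-45,0),t(708,303)),(T,(0,30,65),t(614,229)),(T,(0,-30,65),t(699,219)),
(S,(-59,45,0),s(159,399)),(S,(-59,-45,0),s(163,505)),(S,(0,30,65),s(232,371)),(S,(0,-30,65),s(237,443)),(S,(-41,84,41),s(178,331)),(S,(41,84,41),s(279,324)),(S,(41,-84,41),s(299,525)),(S,(-41,-84,41),s(188,531)),(T,(41,-84,41),t(755,160)),(T,(-41,-84,41),t(771,268))]
for nm,o in (("both",hd),("S",[a for a in hd if a[0] is S]),("T",[a for a in hd if a[0] is T])):
    p,r=fitpose(o); print("hood",nm,p[:2],round(p[2],4))
    if nm=="both": print(r.T)
for n,bs,bt,z in (("L",(270,160,295,187),(212,180,242,210),32.6),("s",(273,187,295,210),(250,180,278,204),28.1)):
    a,sa=blob(S,bs);b,sb=blob(T,bt); print(n,a,sa,b,sb,tri(S,a,T,b),atz(S,a,z),atz(T,b,z))
for a,b in (((365,130),(543,70)),((357,190),(543,70)),((365,130),(556,45)),((357,190),(556,45))): print("drv",tri(S,s(*a),T,t(*b)))
print("tape",atz(S,s(379,38),8),atz(T,t(40,72),8),"yel",tri(S,s(371,94),T,t(146,82)),"green bottom",atz(S,s(445,390),0),atz(T,t(130,18),0))
print(env.tip_extent); o=env.get_obs(); print(Ro.from_euler("xyz",o["tcp_rot"]).as_matrix(),o["time"])
E
```

```text
tray both [482.7 -22.7] 0.07
[[ 0.3  2.   2.5  0.6 -1.3 -1.4  0.1  0.3 -0.6  0.5 -0.6  0.1 -1.2 -0.6
  -0.4 -0.9 -0.5 -0.4]
 [ 1.6 -2.  -1.8 -0.1 -0.2  0.7 -0.2 -0.3  0.5 -0.5 -0.4 -0.8 -0.2 -1.1
  -0.2 -0.3  0.2 -0. ]]
tray S [484.4 -23.4] 0.0711
tray T [482.1 -22.6] 0.0702
hood both [ 524.6 -295.4] 0.114
[[-0.4 -0.4  0.5  0.2 -0.3 -1.1 -0.3 -0.3 -0.6 -0.   0.1 -1.9  0.3  0.2]
 [-0.9 -1.1 -0.3 -0.4 -0.2  0.2 -0.5  0.  -0.9 -0.7 -0.1  0.9 -1.6 -0. ]]
hood S [ 525.6 -295.6] 0.118
hood T [ 523.1 -295.2] 0.1181
L [281.9 174.6] [  6   9  13  12 115] [228.4 196.2] [ 10   9  14  15 168] (array([546. ,  14. ,  37.3]), np.float64(1.8079562914380007)) [546.8  18.5  32.6] [545.5  14.4  32.6]
s [283.1 197. ] [ 6  6 10  9 75] [262.3 193.8] [ 7  9 12 11 97] (array([551. , -54.4,  32.1]), np.float64(1.8198809550736836)) [551.9 -50.9  28.1] [550.5 -54.3  28.1]
drv (array([ 601.7, -190.5,  251.5]), np.float64(12.471270751964767))
drv (array([ 606.1, -198. ,  200.1]), np.float64(0.6339254260086467))
drv (array([ 607.1, -197. ,  260.5]), np.float64(0.22276261259964344))
drv (array([ 611.7, -205. ,  211.2]), np.float64(12.823803972840192))
tape [649.2 162.1   8. ] [646.4 155.2   8. ] yel (array([637. ,  72.6,  16.9]), np.float64(2.1321198162721307)) green bottom [ 691.9 -240.3    0. ] [689.   88.6   0. ]
14.0
[[ 0.   0.9  0.3]
 [ 0.   0.3 -0.9]
 [-1.   0.  -0. ]] 1.8
```

```bash
cat >> fit.py <<'E'
TX,TY,YAW=482.3,-22.7,0.070
def tw(x,y): c,s=np.cos(YAW),np.sin(YAW); return np.array([TX+c*x-s*y,TY+s*x+c*y])
def wt(x,y): c,s=np.cos(YAW),np.sin(YAW); return np.array([c*(x-TX)+s*(y-TY),-s*(x-TX)+c*(y-TY)])
def go(P,yaw=YAW):
    o=env.get_obs(); R=Ro.from_euler("xyz",o["tcp_rot"]).as_matrix(); d=np.array([np.sin(yaw),-np.cos(yaw),0])
    print("t",round(o["time"],2),"pos",np.round(o["tcp_pos"],1),"shift cm",np.round(R.T@(np.array(P)-o["tcp_pos"])/10,2),"turn",round(np.arctan2(-d@R[:,1],d@R[:,2]),3),"F",np.round(o["contact_force"],1),"op",round(o["opening"],1))
E
python3 -c "
from fit import *
go([*tw(100,35),120])"
```

```text
t 1.8 pos [ 214.8 -586.9  245.3] shift cm [ 12.53  55.09 -44.38] turn 0.281 F [ 0.6  0.6 -0.5] op 85.3
```

Emit:
move_arm:
  steps:
    - [[0, 3, -2.5], 0.05, 8]
    - [[0, 7, -5.5], 0.1, 6]
    - [[2, 11, -8.5], 0.15, 4]
    - [[3, 14, -11], 0.2, 2]
    - [[4, 17, -14], 0.281, 2]
    - [[5, 20, -16.5], 0.281, 2]
    - [[6, 23, -19], 0.281, 2]
    - [[7, 26, -21.5], 0.281, 2]

```text
time: 2.47
tcp_pos: [377.7, -307.7, 179.2]
tcp_rot: [0.747, 1.57, -0.755]
contact_force: [1.2, 0.5, 0.0]
opening: 20.2
```

```bash
python3 -c "
from fit import *
go([*tw(100,35),90])"
```

```text
t 2.47 pos [ 377.7 -307.7  179.2] shift cm [  8.91  22.4  -31.22] turn -0.001 F [1.2 0.5 0. ] op 20.2
```

Emit:
move_arm:
  steps:
    - [[0.5, 2.8, -3.9], 0, 2]
    - [[2, 5.6, -7.8], 0, 2]
    - [[3, 8.4, -11.7], 0, 2]
    - [[4, 11.2, -15.6], 0, 2]
    - [[5, 14, -19.5], 0, 2]
    - [[6, 16.8, -23.4], 0, 2]
    - [[7, 19.6, -27.3], 0, 2]
    - [[8, 22.4, -31.22], 0, 2]

```text
time: 3.13
tcp_pos: [549.2, -29.9, 111.3]
tcp_rot: [1.208, 1.57, -0.292]
contact_force: [0.2, -1.1, 0.6]
opening: 19.7
```

```bash
python3 -c "
from fit import *
go([*tw(100,35),35])"
```

```text
t 3.13 pos [549.2 -29.9 111.3] shift cm [ 7.63  3.37 -4.69] turn -0.0 F [ 0.2 -1.1  0.6] op 19.7
```

Emit:
move_arm:
  steps:
    - [[0, 3.37, -4.69], 0, 2]
    - [[0, 3.37, -4.69], 0, 2]
    - [[0, 3.37, -4.69], 0, 2]
    - [[2, 3.37, -4.69], 0, 2]
    - [[4, 3.37, -4.69], 0, 2]
    - [[5, 3.37, -4.69], 0, 2]
    - [[5, 3.37, -4.69], 0, 2]
    - [[5, 3.37, -4.69], 0, 2]

```text
time: 3.8
tcp_pos: [577.9, 16.6, 61.1]
tcp_rot: [-1.671, 1.569, 3.111]
contact_force: [0.0, -0.5, 0.3]
opening: 20.0
```

```bash
python3 - <<'E'
from fit import *
np.set_printoptions(precision=1,suppress=True)
S=vision.capture("side");T=vision.capture("top")
go([*tw(100,35),35])
p=env.get_obs()["tcp_pos"]; print(p,wt(p[0],p[1]))
tip=np.array([p[0],p[1],p[2]-14]); print("tip px",proj(S,tip),proj(T,tip))
a=cv2.resize(S["pixels"][145:225,230:330],None,fx=5,fy=5,interpolation=cv2.INTER_CUBIC)
b=cv2.resize(T["pixels"][160:260,190:300],None,fx=5,fy=5,interpolation=cv2.INTER_CUBIC)
u=((proj(S,tip)[0]-[230,145]+.5)*5).astype(int);v=((proj(T,tip)[0]-[190,160]+.5)*5).astype(int)
cv2.circle(a,u,4,(0,0,255),1);cv2.circle(b,v,4,(0,0,255),1)
# tray grid overlay
for X in ((68,80,16),(68,-80,16),(-5,36,16),(-5,-36,16),(86,96,16),(86,-96,16),(68,34,32.6),(68,-35,28.1)):
    W=[*tw(X[0],X[1]),X[2]]
    cv2.circle(a,((proj(S,W)[0]-[230,145]+.5)*5).astype(int),3,(0,255,0),1);cv2.circle(b,((proj(T,W)[0]-[190,160]+.5)*5).astype(int),3,(0,255,0),1)
cv2.imwrite("pics/s1.png",a);cv2.imwrite("pics/t1.png",b)
E
```

```text
t 3.9 pos [579.4  16.6  62.7] shift cm [ 2.8  0.  -0.3] turn -0.001 F [ 0.4 -0.3  1.6] op 20.4
[579.4  16.6  62.7] [99.6 32.4]
tip px [[295.1 171.2]] [[226.3 178.6]]
```

View pics/s1.png

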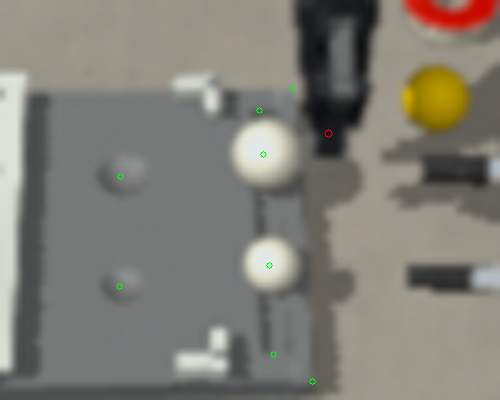

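View pics/t1.png

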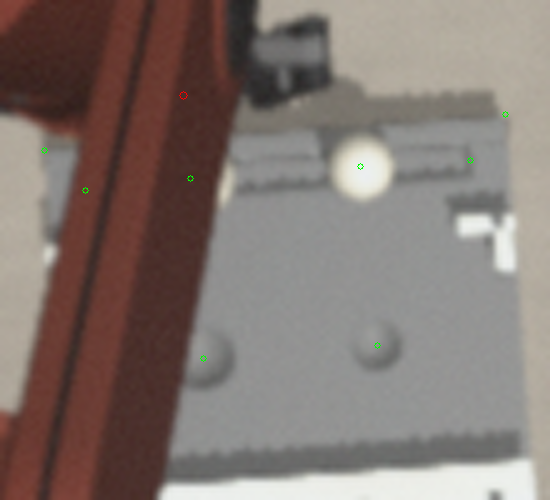

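Emit:
move_arm:
  steps:
    - [[0.7, 0, -0.2], 0, 2]
    - [[1.4, 0, -0.2], 0, 2]
    - [[2.1, 0, -0.2], 0, 2]
    - [[2.1, 0, -0.2], 0, 2]
    - [[2.1, -0.2, -0.2], 0, 2]
    - [[2.1, -0.4, -0.2], 0, 2]
    - [[2.1, -0.55, -0.2], 0, 2]
    - [[2.1, -0.7, -0.2], 0, 2]

```text
time: 4.57
tcp_pos: [572.1, 18.7, 41.1]
tcp_rot: [1.433, 1.569, -0.068]
contact_force: [0.3, 0.4, 1.0]
opening: 19.9
```

Emit:
move_arm:
  steps:
    - [[0, -0.15, 0], 0, 2]
    - [[0, -0.3, 0], 0, 2]
    - [[0, -0.45, 0], 0, 2]
    - [[0, -0.6, 0], 0, 2]
    - [[0, -0.75, 0], 0, 2]
    - [[0, -0.9, 0], 0, 2]
    - [[0, -1.05, 0], 0, 2]
    - [[0, -1.2, 0], 0, 2]

```text
time: 5.23
tcp_pos: [559.4, 17.9, 40.4]
tcp_rot: [-1.972, 1.571, 2.81]
contact_force: [-1.3, -0.0, 0.3]
opening: 20.2
```

```bash
cat > look.py <<'E'
from fit import *
import sys
np.set_printoptions(precision=1,suppress=True)
def look(tag=None):
    S=vision.capture("side"); o=env.get_obs();p=o["tcp_pos"]; print("t",round(o["time"],2),"tcp tray",wt(p[0],p[1]),"z",round(p[2],1),"F",o["contact_force"],"op",round(o["opening"],1))
    bs=[]
    p=S["pixels"][150:230,235:300].astype(int); m=((p.min(2)>140)&(p.max(2)-p.min(2)<60)).astype(np.uint8)
    n,l,s,ce=cv2.connectedComponentsWithStats(m)
    for i in range(1,n):
        if s[i,4]>40:
            q=ce[i]+[235,150]; W=atz(S,q,31); print("blob",q,s[i],"tray",wt(W[0],W[1]))
    return S
if __name__=="__main__":
    S=look()
    if len(sys.argv)>1: cv2.imwrite("pics/"+sys.argv[1],cv2.resize(S["pixels"][140:230,220:320],None,fx=5,fy=5,interpolation=cv2.INTER_CUBIC))
E
python3 look.py s2.png
```

```text
t 5.28 tcp tray [79.4 35.1] z 40.4 F [ 0.3 -0.9 -0.2] op 19.8
blob [269.2 161.8] [29  8 10 10 61] tray [36.1 84. ]
blob [275.6 174.1] [ 35  18  12  13 121] tray [51.3 40.1]
blob [283.2 197. ] [44 42 10 11 86] tray [ 67.5 -35.5]
blob [270.6 215.7] [30 60 11 10 70] tray [ 35.8 -91.1]
blob [273.9 227.9] [29 77 20  3 50] tray [  42.5 -125.9]
```

View pics/s2.png

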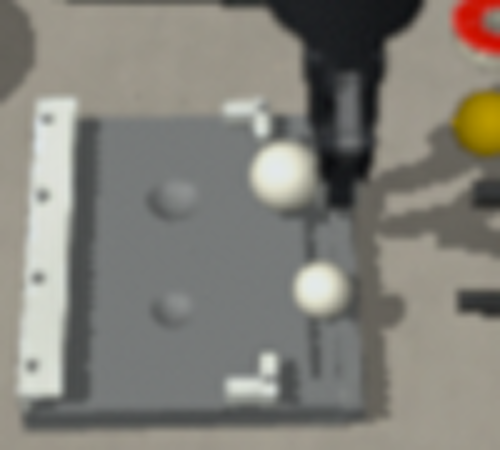

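Emit:
move_arm:
  steps:
    - [[0, -0.2, 0], 0, 2]
    - [[0, -0.4, 0], 0, 2]
    - [[0, -0.6, 0], 0, 2]
    - [[0, -0.8, 0], 0, 2]
    - [[0, -1.0, 0], 0, 2]
    - [[0, -1.2, 0], 0, 2]
    - [[0, -1.4, 0], 0, 2]
    - [[0, -1.6, 0], 0, 2]

```text
time: 5.95
tcp_pos: [543.4, 16.7, 40.5]
tcp_rot: [1.475, 1.571, -0.026]
contact_force: [0.4, 0.1, -0.2]
opening: 20.0
```

Emit:
move_arm:
  steps:
    - [[0, -0.2, 0], 0, 2]
    - [[0, -0.4, 0], 0, 2]
    - [[0, -0.6, 0], 0, 2]
    - [[0, -0.8, 0], 0, 2]
    - [[0, -1.0, 0], 0, 2]
    - [[0, -1.2, 0], 0, 2]
    - [[0, -1.4, 0], 0, 2]
    - [[0, -1.6, 0], 0, 2]

```text
time: 6.62
tcp_pos: [527.4, 15.6, 40.5]
tcp_rot: [1.277, 1.571, -0.224]
contact_force: [0.6, 0.2, -0.2]
opening: 19.6
```

```bash
python3 look.py
```

```text
t 6.67 tcp tray [47.3 35.1] z 40.4 F [ 0.4 -0.7 -0.5] op 19.7
blob [262.6 174.2] [ 22  18  12  13 127] tray [18.4 40.6]
blob [283.2 197. ] [44 42 10 11 86] tray [ 67.5 -35.5]
blob [270.6 215.7] [30 60 11 10 70] tray [ 35.8 -91.1]
blob [274.3 227.9] [29 77 20  3 50] tray [  43.4 -125.9]
```

Emit:
move_arm:
  steps:
    - [[0, -0.17, 0], 0, 2]
    - [[0, -0.34, 0], 0, 2]
    - [[0, -0.5, 0], 0, 2]
    - [[0, -0.67, 0], 0, 2]
    - [[0, -0.84, 0], 0, 2]
    - [[0, -1.0, 0], 0, 2]
    - [[0, -1.17, 0], 0, 2]
    - [[0, -1.34, 0], 0, 2]

```text
time: 7.33
tcp_pos: [514.1, 14.7, 40.5]
tcp_rot: [-1.587, 1.571, -3.088]
contact_force: [0.1, -0.4, -0.4]
opening: 19.6
```

```bash
python3 look.py
```

```text
t 7.38 tcp tray [34.  35.2] z 40.4 F [ 0.1  0.6 -0.2] op 20.3
blob [257.  174.3] [ 16  18  12  13 120] tray [ 4.3 40.5]
blob [283.2 197. ] [44 42 10 11 86] tray [ 67.5 -35.5]
blob [270.6 215.7] [30 60 11 10 70] tray [ 35.8 -91.1]
blob [273.5 227.9] [29 77 20  3 50] tray [  41.6 -125.8]
```

Emit:
move_arm:
  steps:
    - [[0, -0.1, 0], 0, 2]
    - [[0, -0.2, 0], 0, 2]
    - [[0, -0.3, 0], 0, 2]
    - [[0, -0.4, 0], 0, 2]
    - [[0, -0.4, 0], 0, 2]
    - [[0, -0.2, 0], 0, 2]
    - [[0, 0.3, 0], 0, 2]
    - [[0, 0.6, 0], 0, 2]

```text
time: 8.05
tcp_pos: [521.1, 15.1, 40.7]
tcp_rot: [1.414, 1.57, -0.087]
contact_force: [0.8, 0.4, 0.8]
opening: 20.1
```

```bash
python3 look.py; python3 -c "
from fit import *
go([*tw(98,-36),36])"
```

```text
t 8.1 tcp tray [41.9 34.9] z 40.8 F [0.9 0.3 0.7] op 20.0
blob [252.8 175.3] [ 12  19  13  13 124] tray [-6.4 37.6]
blob [283.2 197. ] [44 42 10 11 86] tray [ 67.5 -35.5]
blob [270.6 215.7] [30 60 11 10 70] tray [ 35.8 -91.1]
blob [274.  227.9] [29 77 20  3 52] tray [  42.7 -126. ]
t 8.1 pos [521.6  15.1  40.8] shift cm [0.49 5.61 7.09] turn -0.0 F [0.9 0.3 0.7] op 20.0
```

Emit:
move_arm:
  steps:
    - [[-3, 0.5, 0], 0, 1.6]
    - [[-5, 2, 1], 0, 1.6]
    - [[-5, 4, 3.5], 0, 1.6]
    - [[-5, 5.7, 6.2], 0, 1.6]
    - [[-4, 5.7, 7.15], 0, 1.6]
    - [[-2, 5.7, 7.15], 0, 1.6]
    - [[-0.7, 5.7, 7.15], 0, 1.6]
    - [[-0.5, 5.7, 7.15], 0, 1.6]

```text
time: 8.77
tcp_pos: [579.0, -51.5, 41.6]
tcp_rot: [-1.89, 1.564, 2.892]
contact_force: [-0.9, -0.2, -0.4]
opening: 15.9
```

```bash
python3 look.py;  python3 -c "
from fit import *
go([*tw(98,-36),36])"
```

```text
t 8.82 tcp tray [ 94.9 -35.4] z 42.5 F [-0.3  0.  -0.8] op 15.8
blob [249.9 154.6] [ 8  0 14 10 68] tray [-14.4 111.5]
blob [272.  158.8] [ 28   0  16  18 128] tray [43.7 94.7]
blob [252.9 175.3] [ 12  19  13  13 126] tray [-6.1 37.6]
blob [283.2 197. ] [43 42 11 11 88] tray [ 67.4 -35.3]
blob [270.6 215.7] [30 60 11 10 71] tray [ 35.8 -91. ]
blob [265.8 227.9] [  9  76  43   4 115] tray [  24.1 -125.4]
t 8.82 pos [579.4 -51.3  42.5] shift cm [0.64 0.31 0.07] turn -0.0 F [-0.3  0.  -0.8] op 15.8
```

Emit:
move_arm:
  steps:
    - [[0.2, 0, 0], 0, 1.6]
    - [[0.5, 0, 0], 0, 1.6]
    - [[0.6, -0.1, 0], 0, 1.6]
    - [[0.6, -0.3, 0], 0, 1.6]
    - [[0.6, -0.45, 0], 0, 1.6]
    - [[0.6, -0.6, 0], 0, 1.6]
    - [[0.6, -0.75, 0], 0, 1.6]
    - [[0.6, -0.9, 0], 0, 1.6]

```text
time: 9.48
tcp_pos: [573.6, -52.9, 40.1]
tcp_rot: [1.32, 1.569, -0.181]
contact_force: [1.5, -0.2, 1.3]
opening: 16.1
```

Emit:
move_arm:
  steps:
    - [[0, -0.15, 0], 0, 1.6]
    - [[0, -0.3, 0], 0, 1.6]
    - [[0, -0.45, 0], 0, 1.6]
    - [[0, -0.6, 0], 0, 1.6]
    - [[0, -0.75, 0], 0, 1.6]
    - [[0, -0.95, 0], 0, 1.6]
    - [[0, -1.15, 0], 0, 1.6]
    - [[0, -1.35, 0], 0, 1.6]

```text
time: 10.15
tcp_pos: [559.4, -53.8, 39.4]
tcp_rot: [-1.884, 1.571, 2.898]
contact_force: [0.5, -0.6, -0.2]
opening: 16.1
```

```bash
python3 look.py
```

```text
t 10.2 tcp tray [ 74.4 -36.3] z 39.3 F [-0.2  0.  -0.3] op 15.9
blob [249.8 154.5] [ 8  0 14 10 66] tray [-14.5 112. ]
blob [267.9 161.9] [28  8 10 10 43] tray [32.6 83.6]
blob [252.9 175.3] [ 12  19  13  13 126] tray [-6.1 37.6]
blob [298.1 185.9] [62 27  3 17 45] tray [105.7  -0.9]
blob [276.1 197.2] [37 42 10 11 82] tray [ 50.3 -35.6]
blob [270.6 215.7] [30 60 11 10 71] tray [ 35.8 -91. ]
blob [266.1 227.9] [ 10  76  41   4 112] tray [  24.7 -125.4]
```

Emit:
move_arm:
  steps:
    - [[0, -0.2, 0], 0, 1.6]
    - [[0, -0.4, 0], 0, 1.6]
    - [[0, -0.6, 0], 0, 1.6]
    - [[0, -0.8, 0], 0, 1.6]
    - [[0, -1.0, 0], 0, 1.6]
    - [[0, -1.2, 0], 0, 1.6]
    - [[0, -1.4, 0], 0, 1.6]
    - [[0, -1.6, 0], 0, 1.6]

```text
time: 10.87
tcp_pos: [543.5, -54.9, 39.5]
tcp_rot: [-1.807, 1.571, 2.975]
contact_force: [-0.7, 0.2, 0.4]
opening: 16.3
```

Emit:
move_arm:
  steps:
    - [[0, -0.2, 0], 0, 1.6]
    - [[0, -0.4, 0], 0, 1.6]
    - [[0, -0.6, 0], 0, 1.6]
    - [[0, -0.8, 0], 0, 1.6]
    - [[0, -1.0, 0], 0, 1.6]
    - [[0, -1.2, 0], 0, 1.6]
    - [[0, -1.4, 0], 0, 1.6]
    - [[0, -1.6, 0], 0, 1.6]

```text
time: 11.53
tcp_pos: [527.5, -56.0, 39.5]
tcp_rot: [-1.481, 1.571, -2.982]
contact_force: [-0.5, 0.1, -0.4]
opening: 16.0
```

Emit:
move_arm:
  steps:
    - [[0, -0.17, 0], 0, 1.6]
    - [[0, -0.34, 0], 0, 1.6]
    - [[0, -0.5, 0], 0, 1.6]
    - [[0, -0.67, 0], 0, 1.6]
    - [[0, -0.84, 0], 0, 1.6]
    - [[0, -1.0, 0], 0, 1.6]
    - [[0, -1.17, 0], 0, 1.6]
    - [[0, -1.34, 0], 0, 1.6]

```text
time: 12.2
tcp_pos: [514.2, -57.0, 39.5]
tcp_rot: [1.708, 1.571, 0.207]
contact_force: [-1.2, -0.3, 0.4]
opening: 15.7
```

```bash
python3 look.py
```

```text
t 12.25 tcp tray [ 29.1 -36.3] z 39.4 F [ 0.8 -0.4  0.3] op 16.0
blob [294.1 163.2] [ 51   2  14  27 154] tray [100.5  77.3]
blob [252.2 175.6] [ 12  20  11  12 110] tray [-7.7 36.6]
blob [257.1 197.5] [18 43  9 10 79] tray [  4.3 -35.4]
blob [270.6 215.7] [30 60 11 10 71] tray [ 35.8 -91. ]
blob [273.  227.6] [ 10  73  55   7 158] tray [  40.3 -125. ]
```

Emit:
move_arm:
  steps:
    - [[0, -0.1, 0], 0, 1.6]
    - [[0, -0.2, 0], 0, 1.6]
    - [[0, -0.3, 0], 0, 1.6]
    - [[0, -0.4, 0], 0, 1.6]
    - [[0, -0.5, 0], 0, 1.6]
    - [[0, -0.2, 0], 0, 1.6]
    - [[-0.5, 0.4, 0], 0, 1.6]
    - [[-3, 0.6, 0], 0, 1.6]

```text
time: 12.92
tcp_pos: [518.1, -55.8, 66.4]
tcp_rot: [-1.916, 1.564, 2.866]
contact_force: [-0.1, -0.2, 0.2]
opening: 16.2
```

```bash
python3 look.py; python3 -c "
from fit import *
go([524.6,-295.4,130],0.116)"
```

```text
t 12.97 tcp tray [ 38.2 -36.9] z 73.6 F [ 3.1 -1.1  3.5] op 16.0
blob [293.6 162.4] [49  6 16 14 88] tray [99.2 80. ]
blob [252.9 175.3] [ 12  19  13  13 126] tray [-6.1 37.6]
blob [252.8 198.5] [13 43 10 11 83] tray [ -6.1 -38.1]
blob [270.6 215.7] [30 60 11 10 71] tray [ 35.8 -91. ]
blob [266.  227.9] [ 11  76  40   4 103] tray [  24.4 -125.4]
t 12.97 pos [523.  -56.9  73.6] shift cm [-5.63 -1.49 23.81] turn -0.046 F [ 3.1 -1.1  3.5] op 16.0
```

Emit:
move_arm:
  steps:
    - [[-3.5, 0, 0.5], 0, 4]
    - [[-5.6, -0.5, 4], 0, 7]
    - [[-5.6, -0.9, 8], 0, 8.5]
    - [[-5.6, -1.3, 12], -0.02, 8.5]
    - [[-5.6, -1.5, 16], -0.046, 8.5]
    - [[-5.6, -1.5, 20], -0.046, 8.5]
    - [[-5.6, -1.5, 23.8], -0.046, 8.5]
    - [[-5.6, -1.5, 23.8], -0.046, 8.5]

```text
time: 13.63
tcp_pos: [522.7, -302.3, 126.9]
tcp_rot: [0.421, 1.565, -1.038]
contact_force: [-0.6, 1.0, 0.6]
opening: 85.2
```

```bash
python3 - <<'E'
from fit import *
T=vision.capture("top");S=vision.capture("side")
go([524.6,-295.4,58],0.116)
c=cv2.resize(S["pixels"][220:345,200:330],None,fx=4.5,fy=4.5,interpolation=cv2.INTER_CUBIC)
def w(x,y,z,p=(524.6,-295.4,0.116)): return [p[0]+np.cos(p[2])*x-np.sin(p[2])*y,p[1]+np.sin(p[2])*x+np.cos(p[2])*y,z]
for X in ((-59,45,0),(-59,-45,0),(0,30,65),(0,-30,65),(41,84,41),(-41,84,41),(41,-84,41),(-41,-84,41),(41,84,0),(41,-84,0)):
    cv2.circle(c,((proj(S,w(*X))[0]-[200,220]+.5)*4.5).astype(int),3,(0,0,255),1)
cv2.imwrite("pics/s3.png",c)
E
```

```text
t 13.73 pos [ 522.2 -296.6  125.8] shift cm [ 6.78  0.24 -0.1 ] turn -0.003 F [-0.3  0.2 -0.7] op 84.9
```

View pics/s3.png

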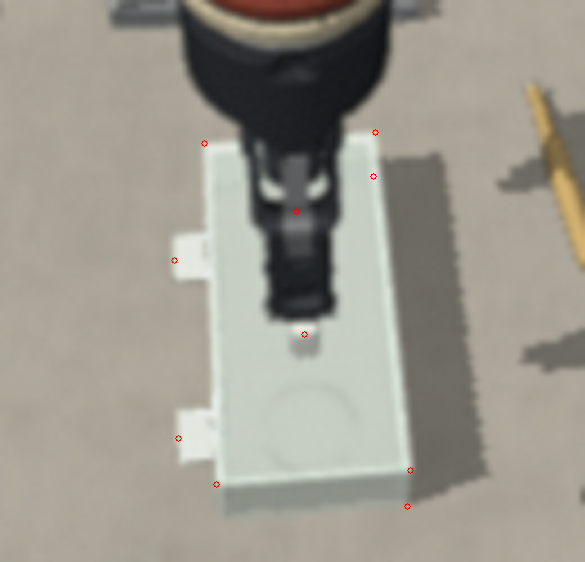

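Emit:
move_arm:
  steps:
    - [[3, 0.2, -0.1], 0, 8.5]
    - [[5.5, 0.2, -0.1], 0, 8.5]
    - [[6.8, 0.2, -0.1], 0, 8.5]
    - [[6.8, 0.2, -0.1], 0, 8.5]
    - [[6.8, 0.2, -0.1], 0, 6.8]
    - [[6.8, 0.2, -0.1], 0, 5.5]
    - [[6.8, 0.2, -0.1], 0, 4]
    - [[6.8, 0.2, -0.1], 0, 4]

```text
time: 14.4
tcp_pos: [525.4, -294.5, 59.9]
tcp_rot: [0.87, 1.567, -0.585]
contact_force: [-0.3, 0.6, 4.8]
opening: 58.1
```

Emit:
move_arm:
  steps:
    - [[0, 0, 0], 0, 4]
    - [[0, 0, 0], 0, 4]
    - [[0, 0, 0], 0, 4]
    - [[-0.5, 0, 0], 0, 4]
    - [[-1, 0, 0], 0, 4]
    - [[-2, 0, 0], 0, 4]
    - [[-3, 0, 0], 0, 4]
    - [[-3, 0, 0], 0, 4]

```text
time: 15.07
tcp_pos: [525.3, -294.8, 90.5]
tcp_rot: [0.811, 1.567, -0.644]
contact_force: [-0.8, -0.0, -2.3]
opening: 58.3
```

```bash
python3 -c "
from fit import *
go([*tw(-137,0),130])"
```

```text
t 15.07 pos [ 525.3 -294.8   90.5] shift cm [ -4.08 -14.8  -28.14] turn 0.046 F [-0.8 -0.  -2.3] op 58.3
```

Emit:
move_arm:
  steps:
    - [[-1.5, -0.5, -1], 0, 4]
    - [[-3, -2, -4], 0, 4]
    - [[-3.5, -4, -8], 0.02, 4]
    - [[-3.5, -6, -12], 0.046, 4]
    - [[-3.5, -8, -16], 0.046, 4]
    - [[-3.5, -10, -20], 0.046, 4]
    - [[-3.5, -11.8, -24], 0.046, 4]
    - [[-3.5, -11.8, -28], 0.046, 4]

```text
time: 15.73
tcp_pos: [374.5, -40.0, 122.0]
tcp_rot: [-1.395, 1.57, -2.897]
contact_force: [-0.5, 0.7, -1.7]
opening: 58.6
```

```bash
python3 -c "
from fit import *
go([*tw(-107,0),91])
o=env.get_obs()['tcp_pos'];print(wt(o[0],o[1]))"
```

```text
t 15.73 pos [374.5 -40.  122. ] shift cm [ 3.1   0.18 -0.97] turn -0.002 F [-0.5  0.7 -1.7] op 58.6
[-108.79394108   -9.71956544]
```

Emit:
move_arm:
  steps:
    - [[1.5, 0.2, -0.9], 0, 4]
    - [[2.6, 0.2, -0.9], 0, 4]
    - [[3.0, 0.2, -0.9], 0, 4]
    - [[3.25, 0.2, -0.9], 0, 4]
    - [[3.4, 0, -0.9], 0, 4]
    - [[3.5, -0.15, -0.9], 0, 4]
    - [[3.65, -0.3, -0.9], 0, 4]
    - [[3.8, -0.48, -0.9], 0, 4]

```text
time: 16.4
tcp_pos: [373.7, -32.9, 86.6]
tcp_rot: [1.485, 1.567, -0.017]
contact_force: [-2.1, 5.1, 14.4]
opening: 58.2
```

```bash
cat > look2.py <<'E'
from fit import *
import sys
o=env.get_obs();p=o["tcp_pos"];print("t",round(o["time"],2),"tray",wt(p[0],p[1]),p[2],"F",np.round(o["contact_force"],1),"Tq",np.round(o["wrist_torque"],2),"op",round(o["opening"],1))
if len(sys.argv)>1:
    S=vision.capture("side"); a,b,c,d=map(int,sys.argv[2:6]) if len(sys.argv)>5 else (160,110,300,240)
    cv2.imwrite("pics/"+sys.argv[1],cv2.resize(S["pixels"][b:d,a:c],None,fx=4.5,fy=4.5,interpolation=cv2.INTER_CUBIC))
E
python3 look2.py
```

```text
t 16.4 tray [-109.0942268    -2.59669812] 86.57673153975303 F [-2.1  5.1 14.4] Tq [ 0.7  -0.17  0.34] op 58.2
```

Emit:
move_arm:
  steps:
    - [[0.15, -0.15, 0], 0, 4]
    - [[0.3, -0.3, 0], 0, 4]
    - [[0.45, -0.45, 0], 0, 4]
    - [[0.6, -0.6, 0], 0, 4]
    - [[0.75, -0.75, 0], 0, 4]
    - [[0.9, -0.9, 0], 0, 4]
    - [[1.05, -1.0, 0], 0, 4]
    - [[1.2, -1.1, 0], 0, 4]

```text
time: 17.07
tcp_pos: [360.8, -33.9, 74.4]
tcp_rot: [-1.195, 1.57, -2.697]
contact_force: [-11.4, 2.3, 20.5]
opening: 58.5
```

```bash
python3 look2.py s4.png
```

```text
t 17.07 tray [-122.00579277   -2.62521293] 74.36153701772015 F [-11.4   2.3  20.5] Tq [ 0.56  1.26 -0.02] op 58.5
```

View pics/s4.png

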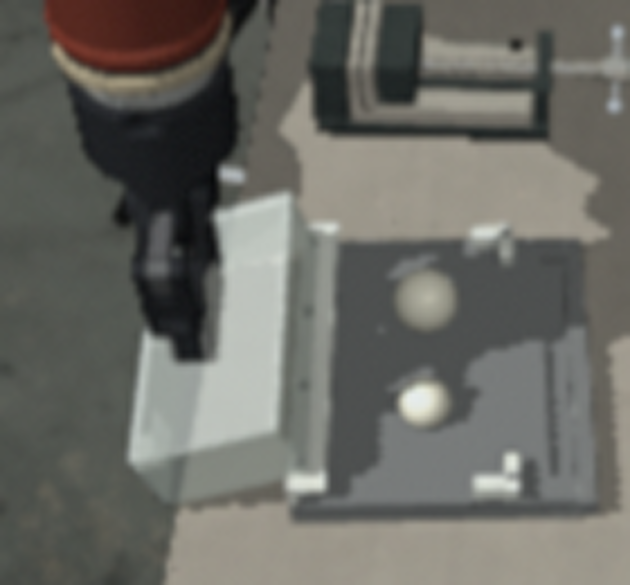

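Emit:
move_arm:
  steps:
    - [[-1, -0.2, 0], 0, 4]
    - [[-3, -0.2, 0], 0, 4]
    - [[-5, 0, -0.1], 0, 4]
    - [[-7, 2, -0.2], 0, 4]
    - [[-7, 5, -0.3], 0, 4]
    - [[-7, 8, -0.3], 0, 4]
    - [[-7, 11, -0.3], 0, 4]
    - [[-7, 11, -0.3], 0, 4]

```text
time: 17.78
tcp_pos: [474.4, -23.3, 142.6]
tcp_rot: [1.358, 1.568, -0.144]
contact_force: [-0.8, -0.3, -1.1]
opening: 57.8
```

```bash
cat > tilt.py <<'E'
from fit import *
import sys
np.set_printoptions(precision=1,suppress=True)
o=env.get_obs();p=o["tcp_pos"];print("t",round(o["time"],2),"tray",wt(p[0],p[1]),p[2],"F",np.round(o["contact_force"],1),"op",round(o["opening"],1))
S=vision.capture("side");T=vision.capture("top")
p=env.get_obs()["tcp_pos"]
for n in ("tab_l","tab_r","hood_bar"):
    for nm,c in (("S",S),("T",T)):
        for m in finder.mark_of(n,c)[:2]: print(n,nm,np.round(m["position"]),round(m["confidence"],2))
th0=float(sys.argv[2]) if len(sys.argv)>2 else .28
def pt(X,th,dy=0):
    x,z=X[0],X[2]-59.5; l=wt(p[0],p[1])+[x*np.cos(th)-z*np.sin(th),X[1]+dy]
    return [*tw(*l),p[2]+x*np.sin(th)+z*np.cos(th)]
C=[(-59,57,0),(-59,33,0),(-59,-57,0),(-59,-33,0),(41,84,41),(-41,84,41),(41,-84,41),(-41,-84,41),(41,-84,0),(-41,-84,0),(41,84,0)]
im=cv2.resize(S["pixels"][110:240,180:320],None,fx=4.5,fy=4.5,interpolation=cv2.INTER_CUBIC)
for X in C: cv2.circle(im,((proj(S,pt(X,th0))[0]-[180,110]+.5)*4.5).astype(int),3,(0,0,255),1)
cv2.imwrite("pics/"+sys.argv[1],im)
E
python3 tilt.py s5.png
```

```text
t 17.78 tray [-7.9  0. ] 142.58443557369384 F [-0.8 -0.3 -1.1] op 57.8
tab_l S [233. 164.] 0.94
tab_l S [234. 187.] 0.72
tab_l T [267. 255.] 0.78
tab_r S [233. 164.] 0.94
tab_r S [234. 187.] 0.72
tab_r T [267. 255.] 0.78
hood_bar S [250. 154.] 0.75
hood_bar S [253. 199.] 0.74
hood_bar T [168. 154.] 0.46
```

View pics/s5.png

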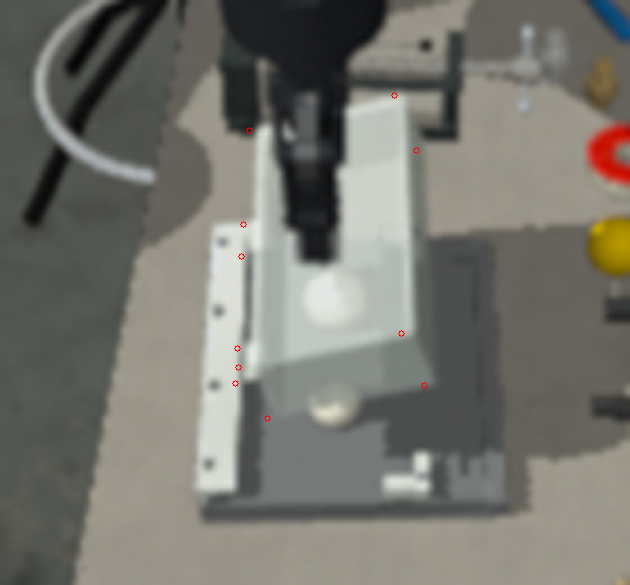

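```bash
cat > hfit.py <<'E'
from fit import *
def hfit(S,p,obs):
    """obs: (hood xyz, pixel); p tcp; returns tray x,y,z of hood bar + theta,yaw"""
    def pts(q):
        x,y,z,th,ya=q; out=[]
        for X,_ in obs:
            v=Ro.from_euler("z",ya).as_matrix()@Ro.from_euler("y",-th).as_matrix()@(np.array(X,float)-[0,0,53])
            l=v[:2]+[x,y]; out.append([*tw(*l),z+v[2]])
        return proj(S,out)
    U=np.array([u for _,u in obs]); t0=wt(p[0],p[1])
    pr=[t0[0],t0[1],p[2]-6,.26,0]; sg=np.array([6,2,4,.15,.03])
    f=lambda q: np.r_[(pts(q)-U).ravel()/0.7,(q-pr)/sg]
    r=least_squares(f,pr,x_scale=[5,5,5,.1,.05],loss="soft_l1"); return r.x,(pts(r.x)-U)
E
python3 - <<'E'
from hfit import *
np.set_printoptions(precision=2,suppress=True)
S=vision.capture("side");p=env.get_obs()["tcp_pos"]
Z=lambda x,y:(180+x/4.5-.4,110+y/4.5-.4)
obs=[((41,84,41),Z(406,97)),((41,-84,41),Z(414,335)),((41,-84,0),Z(434,384)),((-41,-84,0),Z(275,418)),((-41,-84,41),Z(244,380)),((-41,84,41),Z(256,127)),((-59,45,0),Z(246,236)),((-59,-45,0),Z(246,361))]
q,r=hfit(S,p,obs); print(q,wt(p[0],p[1]),p[2]); print(r.T)
x,y,z,th,_=q; print("tip rel tcp", x-59*np.cos(th)+53*-np.sin(th)*-1*-1-wt(p[0],p[1])[0])
v=Ro.from_euler("y",-th).as_matrix()@np.array([[-59,0,-53],[41,0,-53]]).T; print("tip,far tray",x+v[0],z+v[2])
E
```

```text
[ -4.97   0.44 136.14   0.25   0.  ] [-12.57   1.  ] 142.7683215667536
[[-0.45 -0.27 -0.07 -0.05  0.97  0.2   0.37 -0.71]
 [-0.19 -0.28  0.59 -0.37 -3.27  0.16  0.41  0.56]]
tip rel tcp -62.6719717379507
tip,far tray [-49.05  47.85] [70.21 94.92]
```

Emit:
move_arm:
  steps:
    - [[0.5, 0, 0.1], 0, 4]
    - [[1, 0, 0.1], 0, 4]
    - [[1.5, 0, 0.1], 0, 4]
    - [[2, 0, 0.1], 0, 4]
    - [[2.5, 0, 0.1], 0, 4]
    - [[3, 0, 0.1], 0, 4]
    - [[3.5, 0, 0.1], 0, 4]
    - [[3.5, 0, 0.1], 0, 4]

```text
time: 18.9
tcp_pos: [469.3, -23.2, 106.0]
tcp_rot: [-1.854, 1.568, 2.928]
contact_force: [0.3, -0.8, -2.7]
opening: 58.2
```

```bash
python3 tilt.py s6.png 0.25
```

```text
t 18.9 tray [-13.    0.4] 106.02791034258559 F [ 0.3 -0.8 -2.7] op 58.2
tab_l S [236. 198.] 0.87
tab_l S [232. 173.] 0.71
tab_l T [268. 251.] 0.89
tab_r S [236. 198.] 0.87
tab_r S [232. 173.] 0.71
tab_r T [268. 251.] 0.89
hood_bar S [250. 166.] 0.92
```

View pics/s6.png

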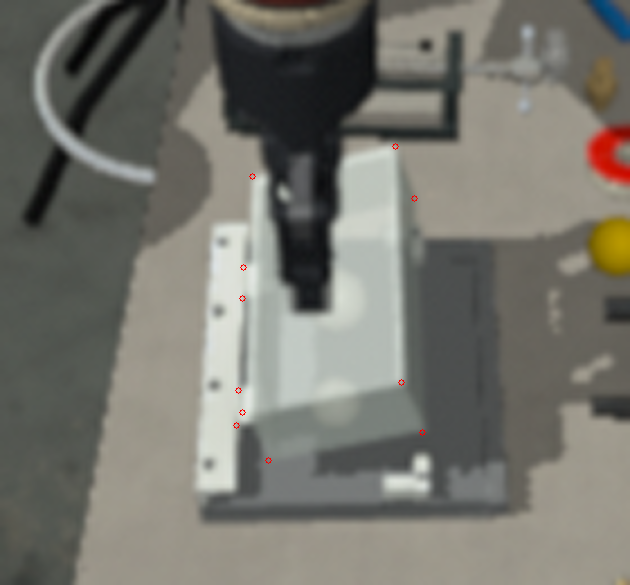

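Emit:
move_arm:
  steps:
    - [[0, 0.3, 0.05], 0, 4]
    - [[0, 0.65, 0.05], 0, 4]
    - [[0, 0.65, 0.05], 0, 4]
    - [[0.4, 0.65, 0.05], 0, 4]
    - [[0.8, 0.65, 0.05], 0, 4]
    - [[1.1, 0.65, 0.05], 0, 4]
    - [[1.4, 0.65, 0.05], 0, 4]
    - [[1.4, 0.65, 0.05], 0, 4]

```text
time: 19.97
tcp_pos: [476.0, -23.3, 92.4]
tcp_rot: [-1.872, 1.569, 2.911]
contact_force: [-0.2, -0.3, -1.7]
opening: 58.3
```

```bash
python3 look2.py
```

```text
t 19.97 tray [-6.33640037 -0.1589288 ] 92.41217091061743 F [-0.2 -0.3 -1.7] Tq [ 0.02  0.02 -0.03] op 58.3
```

Emit:
move_arm:
  steps:
    - [[0.1, 0, 0], 0, 4]
    - [[0.2, 0, 0], 0, 4]
    - [[0.28, 0, 0], 0, 4]
    - [[0.34, 0, 0], 0, 4]
    - [[0.34, -0.15, 0], 0, 4]
    - [[0.34, -0.35, 0], 0, 4]
    - [[0.34, -0.55, 0], 0, 4]
    - [[0.34, -0.7, 0], 0, 4]

```text
time: 20.63
tcp_pos: [469.5, -24.0, 90.1]
tcp_rot: [-1.89, 1.571, 2.893]
contact_force: [0.8, -0.8, -1.5]
opening: 58.2
```

```bash
python3 look2.py
```

```text
t 20.63 tray [-12.89418683  -0.35317627] 90.08559588634061 F [ 0.8 -0.8 -1.5] Tq [-0.08  0.02  0.02] op 58.2
```

Emit:
move_arm:
  steps:
    - [[0.05, -0.15, 0], 0, 4]
    - [[0.05, -0.3, 0], 0, 4]
    - [[0.05, -0.45, 0], 0, 4]
    - [[0.05, -0.6, 0], 0, 4]
    - [[0.05, -0.75, 0], 0, 4]
    - [[0.05, -0.9, 0], 0, 4]
    - [[0.05, -0.9, 0], 0, 4]
    - [[0.05, -0.9, 0], 0, 4]

```text
time: 21.3
tcp_pos: [460.8, -24.6, 89.6]
tcp_rot: [1.497, 1.571, -0.004]
contact_force: [-0.3, 0.3, -2.2]
opening: 58.0
```

```bash
python3 tilt.py s7.png 0.25
```

```text
t 21.3 tray [-21.6  -0.4] 89.6097705829623 F [-0.3  0.3 -2.2] op 58.0
tab_l S [233. 204.] 0.88
tab_l T [204. 210.] 0.41
tab_r S [233. 204.] 0.88
tab_r T [204. 210.] 0.41
hood_bar S [245. 170.] 0.85
```

View pics/s7.png

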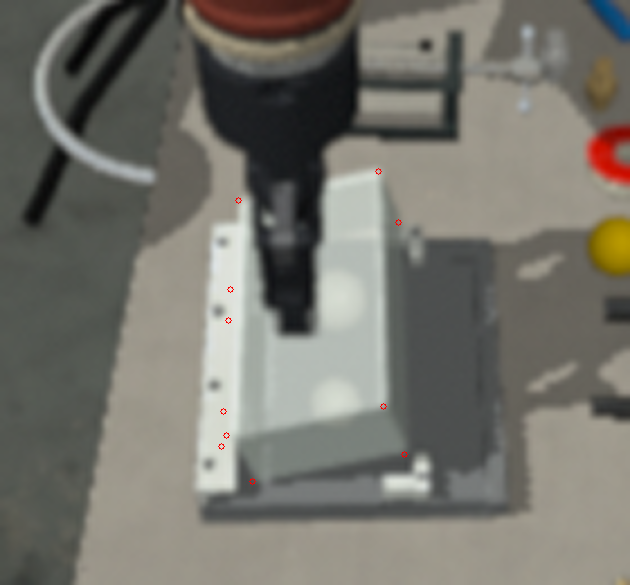

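Emit:
move_arm:
  steps:
    - [[0.1, 0, 0], 0, 4]
    - [[0.18, 0, 0], 0, 4]
    - [[0.25, 0.08, 0.03], 0, 4]
    - [[0.32, 0.18, 0.03], 0, 4]
    - [[0.4, 0.3, 0.03], 0, 4]
    - [[0.48, 0.42, 0.03], 0, 4]
    - [[0.56, 0.54, 0.03], 0, 4]
    - [[0.64, 0.65, 0.03], 0, 4]

```text
time: 22.37
tcp_pos: [467.6, -24.4, 83.7]
tcp_rot: [0.658, 1.571, -0.843]
contact_force: [-1.4, 1.7, 6.7]
opening: 58.6
```

```bash
python3 look2.py
```

```text
t 22.37 tray [-14.74120043  -0.68724371] 83.73064805619036 F [-1.4  1.7  6.7] Tq [0.26 0.94 0.08] op 58.6
```

Contact force is modest, so the hood is rotating. I'll continue along the arc.

Emit:
move_arm:
  steps:
    - [[0.12, 0.17, 0], 0, 4]
    - [[0.25, 0.34, 0], 0, 4]
    - [[0.37, 0.5, 0], 0, 4]
    - [[0.5, 0.65, 0], 0, 4]
    - [[0.63, 0.78, 0], 0, 4]
    - [[0.76, 0.88, 0], 0, 4]
    - [[0.82, 0.92, 0], 0, 4]
    - [[0.85, 0.92, 0], 0, 4]

```text
time: 23.03
tcp_pos: [478.2, -23.9, 76.3]
tcp_rot: [1.397, 1.568, -0.104]
contact_force: [0.1, 2.4, 11.6]
opening: 58.1
```

```bash
python3 tilt.py s8.png 0.0
```

```text
t 23.03 tray [-4.2 -1. ] 76.29993339459611 F [ 0.1  2.4 11.6] op 58.1
tab_l S [231. 178.] 0.81
tab_l S [232. 204.] 0.81
tab_l T [273. 256.] 0.56
tab_r S [231. 178.] 0.81
tab_r S [232. 204.] 0.81
tab_r T [273. 256.] 0.56
hood_bar S [250. 173.] 0.83
```

View pics/s8.png

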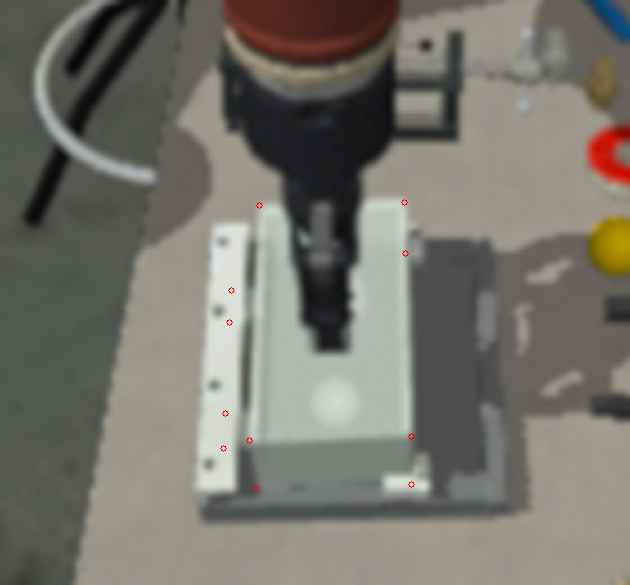

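Emit:
move_arm:
  steps:
    - [[0.08, -0.1, 0], 0, 4]
    - [[0.15, -0.2, 0], 0, 4]
    - [[0.2, -0.2, 0], 0, 4]
    - [[0.2, -0.2, 0], 0, 4]
    - [[0.2, -0.2, 0], 0, 5.5]
    - [[0.1, -0.2, 0], 0, 7]
    - [[0, -0.2, 0], 0, 8.5]
    - [[0, -0.2, 0], 0, 8.5]

```text
time: 24.1
tcp_pos: [474.5, -24.1, 74.6]
tcp_rot: [-0.18, 1.57, -1.681]
contact_force: [0.3, -0.6, -0.1]
opening: 85.0
```

```bash
python3 look2.py
```

```text
t 24.1 tray [-7.9093303  -0.81852389] 74.61060056575366 F [ 0.3 -0.6 -0.1] Tq [-0.06  0.01  0.  ] op 85.0
```

Emit:
move_arm:
  steps:
    - [[-2, 0, 0], 0, 8.5]
    - [[-5, 0, 0], 0, 8.5]
    - [[-9, 0, 0], 0, 8.5]
    - [[-12, -3, 2], 0, 8.5]
    - [[-13, -6, 5], 0, 8.5]
    - [[-13, -7, 9], 0, 8.5]
    - [[-13, -7, 13], 0, 8.5]
    - [[-13, -7, 17], 0, 8.5]

```text
time: 24.77
tcp_pos: [415.6, -198.5, 205.2]
tcp_rot: [0.772, 1.569, -0.729]
contact_force: [-0.2, -0.3, 1.4]
opening: 85.0
```

Emit:
move_arm:
  steps:
    - [[0, -1, 3], 0, 8.5]
    - [[0, -2, 6], 0, 8.5]
    - [[0, -3, 9], 0, 8.5]
    - [[0, -3, 12], 0, 8.5]
    - [[0, -3, 15], 0, 8.5]
    - [[0, -3, 18], 0, 8.5]
    - [[0, -3, 18], 0, 8.5]
    - [[0, -3, 18], 0, 8.5]

```text
time: 25.43
tcp_pos: [398.3, -379.4, 203.6]
tcp_rot: [-2.504, 1.569, 2.276]
contact_force: [-0.1, 0.1, 0.2]
opening: 84.9
```

```bash
python3 - <<'E'
from fit import *
np.set_printoptions(precision=1,suppress=True)
S=vision.capture("side");T=vision.capture("top"); print(env.get_obs()["tcp_pos"],env.get_obs()["time"])
for n in ("hood_bar","hood","block_l","thread_tape","brass_drift","black_key"):
    for nm,c in (("S",S),("T",T)):
        for m in finder.mark_of(n,c)[:2]: print(n,nm,np.round(m["position"],1),round(m["confidence"],2), wt(*atz(c,m["position"],{"hood_bar":69,"block_l":28,"hood":16}.get(n,0))[:2]))
out=[]
for c,(a,b,x,y),k in ((S,(215,140,310,240),4.2),(T,(185,180,300,280),3.4)):
    im=cv2.resize(c["pixels"][b:y,a:x],None,fx=k,fy=k,interpolation=cv2.INTER_CUBIC)
    for X in ((41,84,41),(-41,84,41),(41,-84,41),(-41,-84,41),(41,-84,0),(-41,-84,0),(0,30,65),(0,-30,65)):
        cv2.circle(im,((proj(c,[*tw(X[0]-7,X[1]),X[2]+16])[0]-[a,b]+.5)*k).astype(int),2,(0,0,255),-1)
    out.append(cv2.copyMakeBorder(im,0,430-im.shape[0],0,0,cv2.BORDER_CONSTANT))
cv2.imwrite("pics/f.png",np.hstack(out))
E
```

```text
[ 398.6 -377.6  203.8] 25.5333
hood_bar S [251.7 176.3] 0.87 [-7.2 -0.6]
hood_bar T [246.  228.5] 0.87 [-3.3 -1.7]
hood T [248.5 228.9] 0.84 [-3.2 -2.1]
block_l S [273.9 215.1] 0.91 [ 43.5 -87.2]
block_l S [269.3 163.3] 0.79 [36.2 81.4]
block_l T [284.9 207.1] 0.83 [ 35.1 -80.2]
block_l T [201.9 211.9] 0.65 [38.3 89.5]
thread_tape S [317.6 149.4] 0.54 [171.9 158.8]
thread_tape T [165.8 154.6] 0.69 [168.5 164.7]
thread_tape T [245.7 229.7] 0.31 [-4.1  5.3]
brass_drift S [322.7 254.9] 0.77 [ 151.2 -181.7]
brass_drift T [332.9 147.2] 0.63 [ 156.4 -191.7]
black_key S [333.7 309.7] 0.45 [ 160.3 -312.9]
black_key T [386.9 140.1] 0.55 [ 163.4 -308.5]
```

View pics/f.png

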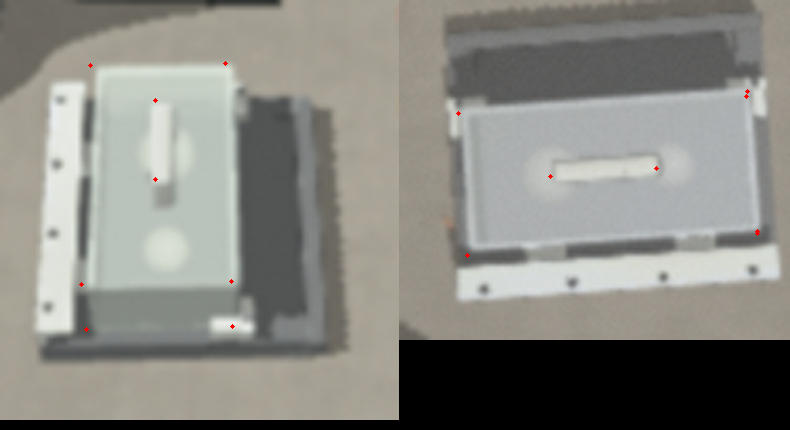

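```bash
python3 - <<'E'
from fit import *
np.set_printoptions(precision=2,suppress=True)
S=vision.capture("side");T=vision.capture("top")
s=lambda x,y:(215+x/4.2-.5,140+y/4.2-.5); t=lambda x,y:(185+(x-399)/3.4-.5,180+y/3.4-.5)
def fit(obs,free):
    def f(q):
        x,y,ya,z,th=[*q[:3],q[3],q[4]] if free else [*q,0,0]
        R=Ro.from_euler("z",ya).as_matrix()@Ro.from_euler("y",-th).as_matrix()
        return np.r_[np.concatenate([proj(c,R@np.array(X,float)+[x,y,z])[0]-u for c,X,u in obs])]
    r=least_squares(f,[480,-25,.07]+([0,0] if free else []),x_scale=[5,5,.1]+([5,.1] if free else []),loss="soft_l1"); return r.x,r.fun.reshape(-1,2)
H=[(S,(-41,84,41),s(96,68)),(S,(41,84,41),s(232,67)),(S,(41,-84,41),s(238,288)),(S,(-41,-84,41),s(88,289)),(S,(0,30,65),s(161,102)),(S,(0,-30,65),s(161,184)),
(T,(-41,84,41),t(469,247)),(T,(41,84,41),t(466,108)),(T,(41,-84,41),t(751,90)),(T,(-41,-84,41),t(759,229)),(T,(0,30,65),t(554,171)),(T,(0,-30,65),t(657,165))]
TRY=[(S,(-76,96,30),s(54,84)),(S,(-56,96,30),s(84,84)),(S,(-76,-96,30),s(36,331)),(S,(-56,-96,30),s(72,331)),(S,(86,-96,16),s(329,341)),(S,(86,96,16),s(305,100)),
(T,(-76,96,30),t(459,300)),(T,(-56,96,30),t(457,268)),(T,(-76,-96,30),t(779,278)),(T,(-56,-96,30),t(776,247)),(T,(86,96,16),t(447,34)),(T,(86,-96,16),t(759,16))]
for nm,k in (("both",None),("S",S),("T",T)):
    a,ra=fit([o for o in H if k is None or o[0] is k],True);b,rb=fit([o for o in TRY if k is None or o[0] is k],False)
    c,sn=np.cos(b[2]),np.sin(b[2]);d=a[:2]-b[:2]
    print(nm,"hood",a,"tray",b,"rel",c*d[0]+sn*d[1],-sn*d[0]+c*d[1],"dyaw",a[2]-b[2]); 
    if k is None: print(ra.T,rb.T)
E
```

```text
both hood [478.24 -24.59   0.06  14.17  -0.  ] tray [482.59 -22.29   0.07] rel -4.48345473063134 -2.007654331664471 dyaw -0.005872039688083398
[[ 0.21  0.11 -0.5  -0.66  0.24 -0.12  0.26 -1.14 -0.22  0.2  -0.24  0.73]
 [ 0.22  0.22 -0.4  -0.25  0.74 -0.12  0.4  -0.23 -0.53  0.18 -0.06 -0.34]] [[-0.9  -0.36 -0.67 -0.58 -0.85  1.18 -0.25 -0.29  0.3   0.46 -0.17  0.28]
 [-0.2  -0.31  0.18  0.02  0.05 -1.14  0.21 -0.26  0.04 -0.76 -0.28 -1.68]]
S hood [478.97 -30.47   0.07  20.95  -0.01] tray [483.78 -22.63   0.07] rel -5.3273247383092155 -7.491138005683918 dyaw 0.0010388364177412318
T hood [477.77 -24.11   0.05   6.96  -0.01] tray [481.76 -22.22   0.06] rel -4.095038746608114 -1.6367080427513638 dyaw -0.008319809018943296
```

```bash
python3 -c "
from plant import env
print(env.hand_in()); print(env.get_obs()['time'])"
```

```text
the job is handed in; nothing more can be done
None
the job is handed in; nothing more can be done
```

The balls are in their dimples and the hood is on the tray with its tabs under the lip. I handed the job in soon after 25.5 s on the robot's clock; no verdict was reported.

**Balls:** I cradled each ball lightly between the part-open fingers and rolled it at about 24 mm/s or slower. The measured tool force stayed within about 2 N while pushing. Afterwards both sat about 1 mm in x from their dimple centres. Both still showed there under the hood in the last picture.

**Hood:** The interface cannot tilt the tool. I gripped the bar by its ends and lowered the hood's far edge onto the lip so that it turned in the grip to about 0.25 rad. I then slid the tabs under the lip, swung the hood down along the arc (at most about 12 N), let go and backed away.

**Last checks:**
- **Joint camera fit:** the hood is flat (tilt about 0.00 rad) and square within 0.01 rad. Its centre is at x ≈ -4.5 mm, y ≈ -2 mm in the tray's frame, which puts the tab tips near x = -63.5 mm. Its lower edge came out at z ≈ 14 mm against the expected 16 mm.
- **Cameras disagreed:** side camera alone gave y ≈ -7.5 mm and a lower edge at z ≈ 21 mm; top camera alone gave y ≈ -1.6 mm and z ≈ 7 mm. Alone, neither camera measures height well. I relied on the joint fit, and on the arm's height after pressing down (about 75 mm, as expected for a seated hood), which means the hood lies between the corner blocks.
- **Tools:** I did not touch them. Their detected positions shifted only by amounts I put down to detector noise.

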